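Shut and lock the music box drawer

ROBOT

A 7-joint arm with a two-finger parallel gripper is mounted at the origin on the work surface. World frame = base frame: x ahead of the robot, y to its left, z up, the work surface at z = 0. Lengths are in m, angles in rad, forces in N, time in s.
With the tool pointing down it reaches from about 0.4 to 0.875 m from the base axis. Payload 19.3 kg.
Tool frame: the origin (TCP) lies at the very end of the fingers, on their centre line; the grasp point (between the pads) lies 19 mm behind it; z points along the fingers, y is the line along which they close (so a half turn about z gives the same grasp; the last joint's range is limited). The gripper opens to 85 mm and grips with 20 to 120 N. Pads are 22 mm wide; open, the fingers measure 114 mm over their backs; the gripper's body (76 mm by 85 mm) begins 54 mm behind the grasp point. The pads swing forward as they close: fully open they stand 13 mm farther back than shut.
Start: joints at [1.037, 0.521, -0.036, 1.599, 0.021, 1.021, -0.113], TCP at [0.28, -0.559, 0.231] pointing down, gripper open.
Joint ranges: [-2.91, 2.91], [-0.3, 2.13], [-1.5, 1.42], [0.17, 2.43], [-1.26, 4.41], [0.16, 1.93], [-2.52, 2.52]. Speed limits (rad/s): [1.89, 1.89, 2.39, 2.39, 3.01, 3.01, 3.01].

INTERFACE

Orientations are given as [roll, pitch, yaw] about the fixed x, y, z axes, in that order (R = Rz(yaw) Ry(pitch) Rx(roll)).
In Python, from workcell import observe, grab_frame, job_done gives the robot as it stands.
- The arm moves only by the tool move_arm, never from a script. Its argument "plan" is a list that holds one entry, the list of rows, each a list of 7 numbers: the shift along the tool's x, y, z each as a share of 0.02 m, from -1 to 1, then the turn, a rotation vector about the tool's x, y, z each as a share of 6 degrees, from -1 to 1, then the opening, from -1 (shut) to 1 (fully open). A call has exactly 10 rows; each row shifts and turns the commanded pose from where the row before left it, along the tool's axes as they then stand; what a row does not reach is not made up. A row lasts 1/10 s, in which the tool goes at most 50 mm and 8.59 degrees, less where a joint would pass 70% of its speed; a pose out of reach is approached as far as the arm can. A call with a number of a shift or a turn outside -1 to 1 is refused whole. A call with a gripper value outside its range is refused whole. The fingers move at their own pace and stop on an object; "grip_force" is the grip in N (left out, the last holds). Time passes only in rows, so rows that do not move let the fingers close, or fill a call up. It gives the time, the measured TCP pose, the force, the opening and the grip force at its end, in the units of the state.
- observe(): the state, without advancing time (a new reading comes with each control period).
- grab_frame(name): name is "scene" or "top"; returns a dict with "color" (384x512x3 uint8, red, green, blue), "intrinsics" (3x3 intrinsics, pixels), "position" and "orientation" of the camera in the world. Camera axes: x right, y down, z forward; pixel columns grow to the right and rows downward; lengths in m; the calibration is good to about 2 mm. A picture is of the moment at which its call begins. There is no depth.
- job_done(): hands the job in; it is judged then, once.
The state is a dict: "clock": time; "qpos": joint angles; "qd": joint speeds; "joint_efforts": joint torques, N m; "position": TCP position; "tool_rot": TCP orientation; "force": force on the tool from outside, world axes, zero at the start; "moment": the same for the moment, N m; "grip_width": finger opening in m; "finger_force": force on a finger pad.
Only numpy, scipy, OpenCV 4.12 (cv2) and the standard library are available. Lean on these libraries where they do the work, as an engineer would, in place of code of your own. Each camera call takes 0.05 s, during which the arm holds its last target. There are 200 camera calls.

TASK

The drawer of the wooden music box was left open with its lock pin down, and the pin now blocks it. Pull the brass cap on top of the box straight up until the pin is clear of the drawer, push the drawer fully home with the cap up, then press the cap all the way back down so that the drawer is locked. Leave the piggy bank, the bottle and the lamp standing where they are.

Things in the scene. Friction and masses are not known exactly. Their poses are not given: they have to be found in the camera images.
- music_box: Brown wooden music box, 150 mm deep (its x), 200 mm wide (its y), 90 mm high, fixed to the shelf. Origin: centre of its underside, z up; its front, where the drawer comes out, faces its -x. A 2 mm dark lid panel is inlaid in the front half of its top. A brass winding key (not needed) sticks out 25 mm from its right (-y) side, 40 mm behind the middle and 50 mm up.
- drawer (a joint): Opening of the music box's drawer in m: 0 fully home, up to 0.085 open; it slides along the box's -x. A spring detent holds it home: the last 12 mm take about 7 N, then it snaps in; elsewhere about 1.5 N of friction. While the lock pin is down, the open drawer cannot be pushed further in than 0.019.
- drawer_knob (a point): Middle of the outer face of the drawer's brass knob (26 mm across, standing 18 mm out from the drawer front), 55 mm above the shelf. When the drawer is home it lies at (-0.103, 0, 0.055) in the box's frame. The dark drawer front around it is 196 mm wide, 10 mm thick and reaches from 27 to 83 mm above the shelf; when home its outer face lies at x = -0.085 in the box's frame.
- lock_cap (a joint): Height of the brass cap above its seated place in m: 0 pressed fully down (pin down, 18 mm into the drawer's path), 0.030 at the upper stop. The pin is clear of the drawer above 0.018. A spring detent holds the cap down: pulling it off takes about 8 N over the first 12 mm, and pressing it home about 9 N over the last 12 mm; in between it stays where it is left (2 N of friction).
- cap_top (a point): Middle of the domed top of the brass lock cap, an upright cylinder 34 mm in diameter and 61 mm tall with a 42 mm lip over its top 14 mm, on a thin steel pin. It stands on the box's top, 30 mm behind the middle; seated, this point lies at (0.030, 0, 0.151) in the box's frame. The plain 34 mm wall below the lip (from 1 to 46 mm above the box's top when seated) is to be gripped.
- piggy_bank: White ceramic piggy bank, loose, about 132 mm long, 92 mm wide, 115 mm high. Origin: under its middle; snout towards its -x. Bystander.
- bottle: Green glass bottle with a cork stopper, loose, 68 mm in diameter, 200 mm high. Origin: centre of its underside. Bystander.
- lamp: Steel candlestick-style LED lamp with a white candle, loose, foot 96 mm in diameter, 196 mm high. Origin: centre of its underside. Bystander.

How it is judged:
By the outcome, as a careful person would: the job done as asked, in the order asked, and still so for the second after the job is handed in, with the robot touching nothing.
It also fails if it takes over 54 s, if anything falls off the work surface, if the arm or the gripper's body presses on something with over 40 N, if the wrist force passes 120 N, or if a joint passes its speed limit or range.

## Working session

There is one attempt and no reset: what is moved stays moved. The work goes in short steps, Python scripts to look and compute and a tool call to move; the robot and the scene stay as the last step left them, time stands still between calls to the robot, and variables do not carry over. Pictures are saved under pics/ and viewed, at most 10 in all, crops included, and the job is handed in when it is done.

Besides the shell and the picture viewer there is one more tool, called after "Emit:" by a JSON object that holds its "fn" and its "kwargs", one argument or row to a line. move_arm: Moves the arm, as the interface text tells. Shift numbers are shares of 0.02 m and turn numbers shares of 6 degrees, none past 1 either way. Its arguments: {"type":"object","properties":{"plan":{"type":"array"},"grip_force":{"type":"number"}},"required":["plan"]}

```bash
mkdir -p pics; ls; cat > h.py <<'E'
import numpy as np, cv2
from workcell import observe, grab_frame, job_done
from scipy.spatial.transform import Rotation as R
def Rm(o):
    o=np.array(o,float)
    return o if o.shape==(3,3) else (R.from_euler('xyz',o).as_matrix() if o.size==3 else R.from_quat(o).as_matrix())
def ray(f,u,v):
    d=Rm(f['orientation'])@np.linalg.inv(np.array(f['intrinsics']))@np.array([u,v,1.])
    return np.array(f['position'],float),d/np.linalg.norm(d)
def onplane(f,u,v,z):
    p,d=ray(f,u,v); return p+d*(z-p[2])/d[2]
def tri(f1,a,f2,b):
    p,d=ray(f1,*a);q,e=ray(f2,*b)
    s=np.linalg.lstsq(np.stack([d,-e],1),q-p,rcond=None)[0]
    A=p+s[0]*d;B=q+s[1]*e
    return (A+B)/2,np.linalg.norm(A-B)
def proj(f,X):
    c=np.array(f['intrinsics'])@(Rm(f['orientation']).T@(np.array(X,float)-np.array(f['position'])))
    return c[:2]/c[2]
E
python3 - <<'E'
from h import *
import pickle
fs={n:grab_frame(n) for n in('scene','top')}
pickle.dump(fs,open('f0.pkl','wb'))
for n,f in fs.items():
    print(n,f['position'],f['orientation'],f['intrinsics'])
    cv2.imwrite(f'pics/{n}0.png',cv2.resize(f['color'][:,:,::-1],(800,600),interpolation=cv2.INTER_CUBIC))
print(observe())
E
```

```text
pics
scene [ 1.24431275 -0.02946214  1.26168454] [-2.61181779  0.00665824  1.51766039] [[390.70627363   0.         245.45819405]
 [  0.         390.70627363 198.82858798]
 [  0.           0.           1.        ]]
top [ 0.41101964 -0.00786072  1.19723881] [-2.9612637  -0.01271554 -1.55544569] [[388.84849792   0.         253.30631511]
 [  0.         388.84849792 197.76625594]
 [  0.           0.           1.        ]]
{'clock': 0.1, 'qpos': array([ 1.03680291,  0.52198702, -0.03631027,  1.59995481,  0.02122628,
        1.02109038, -0.11280054]), 'qd': array([ 1.15775876e-03, -1.99904379e-03, -4.42495572e-05, -1.15479426e-03,
       -1.14322421e-03, -1.59735627e-03, -2.22684079e-04]), 'joint_efforts': array([ 4.20231736e-03, -9.28488278e+01,  1.98465563e+00, -3.70529079e+01,
        1.82261481e-02,  5.45024173e-03, -4.04918364e-05]), 'position': array([ 0.27940747, -0.55872651,  0.23076179]), 'tool_rot': array([-3.14054375e+00,  1.04404316e-04,  4.63780879e-01]), 'force': array([-0.6531975 , -0.2435478 ,  0.00678932]), 'moment': array([ 0.01623336, -0.03045816, -0.00059323]), 'finger_force': 0.0, 'grip_width': 0.08555401435663608}
```

View pics/scene0.png

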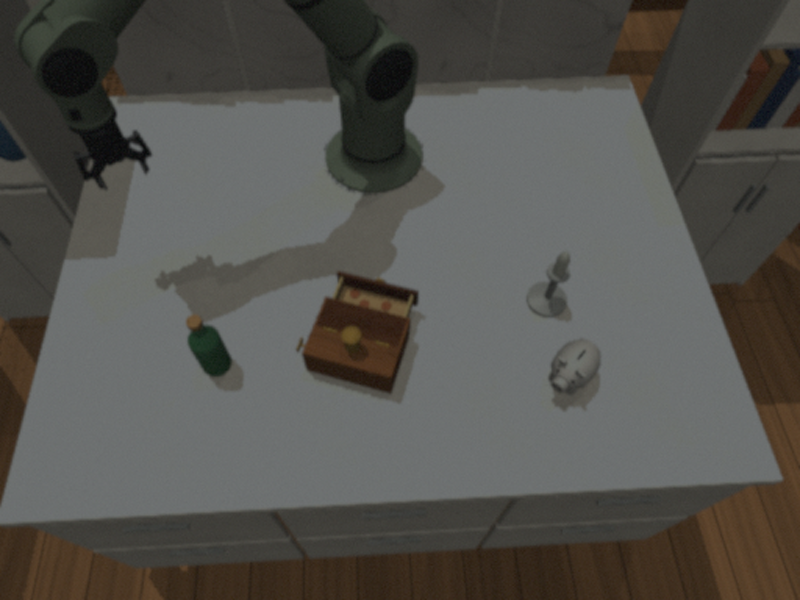

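View pics/top0.png

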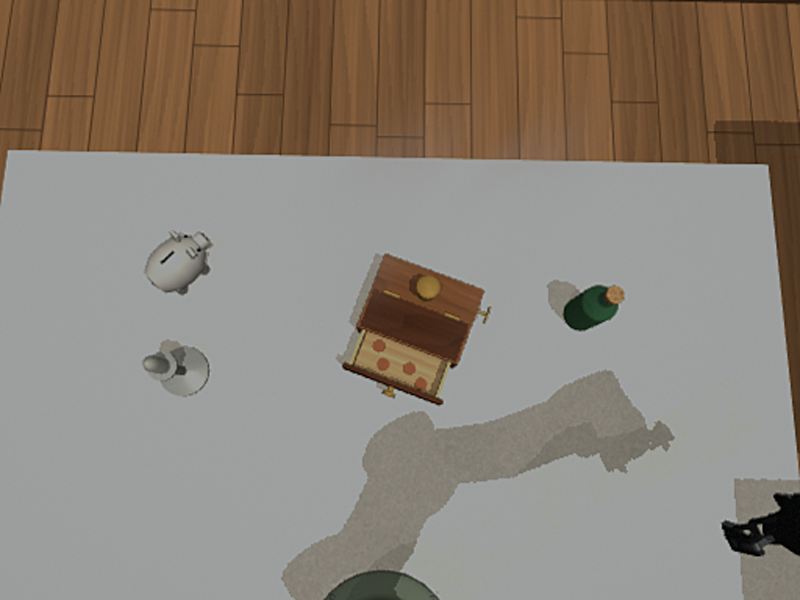

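The scene view shows the cap at about (351,337) and the box at (305–410, 300–392). In the top view the cap is at (428,287), the box's back edge runs from (388,254) to (485,290), and the knob is at (389,391). The bystanders are well away from the box. Next I measure these points.

```bash
python3 - <<'E'
from h import *
import pickle
fs=pickle.load(open('f0.pkl','rb'))
S,T=fs['scene'],fs['top']
roi={'scene':(slice(165,260),slice(170,275)),'top':(slice(150,265),slice(210,320))}
blobs={}
for n,f in fs.items():
    hsv=cv2.cvtColor(f['color'],cv2.COLOR_RGB2HSV)
    m=np.zeros(hsv.shape[:2],np.uint8); r=roi[n]
    y=cv2.inRange(hsv,(19,110,60),(32,255,255)); m[r]=y[r]
    k,l,st,ce=cv2.connectedComponentsWithStats(m)
    print(n,[(st[i].tolist(),ce[i].round(1).tolist()) for i in range(1,k) if st[i,4]>6])
    for c in [(428,287),(389,391),(428,340)] if n=='top' else [(351,337),(355,365),(360,320)]:
        print(c,hsv[int(c[1]*.64),int(c[0]*.64)])
    x0,y0=r[1].start,r[0].start
    cr=f['color'][r][:,:,::-1]
    cv2.imwrite(f'pics/c_{n}.png',cv2.resize(cr,None,fx=5,fy=5,interpolation=cv2.INTER_CUBIC)); print(cr.shape)
a=cv2.resize(cv2.imread('pics/c_scene.png'),(400,362));b=cv2.resize(cv2.imread('pics/c_top.png'),(400,418))
# pix per px: 400/105, 400/110
c=np.zeros((420,800,3),np.uint8);c[:362,:400]=cv2.convertScaleAbs(a,alpha=1.8);c[:418,400:]=b
cv2.imwrite('pics/crops.png',c)
E
```

```text
scene [([221, 189, 4, 4, 8], [222.2, 190.9]), ([237, 190, 7, 7, 15], [239.7, 192.7]), ([219, 209, 12, 12, 114], [224.4, 214.4]), ([209, 210, 5, 2, 7], [210.9, 210.6]), ([241, 218, 6, 3, 9], [243.4, 219.2])]
(351, 337) [ 20 154 103]
(355, 365) [ 12 154  81]
(360, 320) [ 12 184  43]
(95, 105, 3)
top [([267, 177, 14, 16, 170], [273.5, 183.7]), ([246, 186, 10, 4, 17], [250.1, 187.6]), ([306, 199, 6, 4, 8], [308.4, 200.2]), ([285, 200, 9, 5, 19], [288.9, 202.3]), ([251, 234, 4, 4, 7], [253.0, 235.6]), ([245, 247, 7, 7, 30], [248.6, 250.2])]
(428, 287) [ 19 155 151]
(389, 391) [ 19 165 113]
(428, 340) [  9 163  75]
(115, 110, 3)
```

View pics/crops.png

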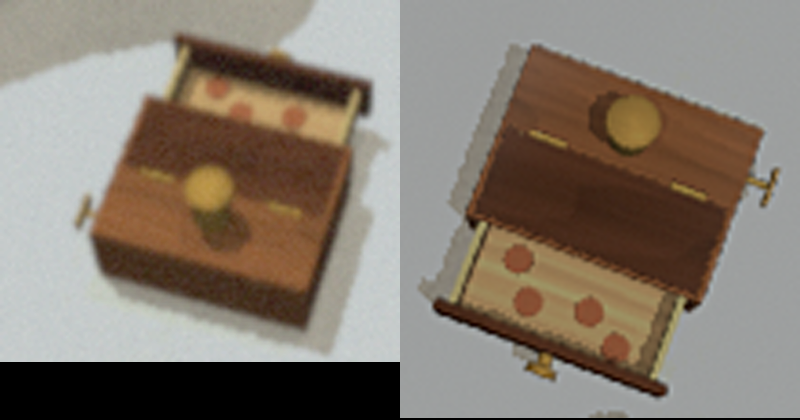

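The crops show the cap disc at (209,188) in the scene crop and (633,125) in the top crop, all four top corners of the box in both, and the drawer well open.

```bash
python3 - <<'E'
from h import *
import pickle
fs=pickle.load(open('f0.pkl','rb'));S,T=fs['scene'],fs['top']
s=lambda u,v:(170+u*105/400-.4,165+v*95/362-.4)
t=lambda u,v:(210+(u-400)*110/400-.4,150+v*115/418-.4)
P={'cap':((209,187),(633,124)),'BL':((305,290),(533,45)),'BR':((95,235),(763,130)),'FL':((352,150),(470,215)),'FR':((147,97),(693,299)),
'dL':((371,86),(437,303)),'dR':((178,36),(664,391))}
X={}
for k,(a,b) in P.items():
    X[k],e=tri(S,s(*a),T,t(*b)); print(k,X[k].round(4),round(e,4), 'top@.09',onplane(T,*t(*b),.09).round(4)[:2],'scene@.09',onplane(S,*s(*a),.09).round(4)[:2])
A={k:(onplane(T,*t(*P[k][1]),.09)+onplane(S,*s(*P[k][0]),.09))/2 for k in('BL','BR','FL','FR')}
c=sum(A.values())/4
vx=(A['BL']+A['BR']-A['FL']-A['FR'])/2; vy=(A['BL']+A['FL']-A['BR']-A['FR'])/2
yx=np.arctan2(vx[1],vx[0]);yy=np.arctan2(-vy[0],vy[1])
print('centre',c,'size',np.linalg.norm(vx),np.linalg.norm(vy),'yaw',np.degrees([yx,yy]))
yaw=(yx+yy)/2; R2=np.array([[np.cos(yaw),-np.sin(yaw)],[np.sin(yaw),np.cos(yaw)]])
print('cap pred',c[:2]+R2@[.03,0], 'cap rays @.149',onplane(T,*t(633,124),.149),onplane(S,*s(209,187),.149))
for k in('dL','dR'): print(k,R2.T@((onplane(T,*t(*P[k][1]),.083)+onplane(S,*s(*P[k][0]),.083))[:2]/2-c[:2]))
kn=onplane(T,*t(541,375),.055); print('knob',kn,R2.T@(kn[:2]-c[:2]))
E
```

```text
cap [ 0.6433 -0.0735  0.1463] 0.001 top@.09 [ 0.6558 -0.0776] scene@.09 [ 0.6131 -0.0752]
BL [0.7191 0.0041 0.0925] 0.0006 top@.09 [0.7198 0.0038] scene@.09 [0.7179 0.0045]
BR [ 0.6534 -0.1795  0.0872] 0.0057 top@.09 [ 0.6527 -0.182 ] scene@.09 [ 0.6551 -0.1763]
FL [0.5804 0.0533 0.0863] 0.0041 top@.09 [0.5797 0.051 ] scene@.09 [0.5824 0.055 ]
FR [ 0.516  -0.1277  0.0906] 0.0045 top@.09 [ 0.5161 -0.1255] scene@.09 [ 0.5154 -0.13  ]
dL [0.5104 0.077  0.082 ] 0.0029 top@.09 [0.5097 0.075 ] scene@.09 [0.5153 0.0777]
dR [ 0.4446 -0.1021  0.0835] 0.0027 top@.09 [ 0.4443 -0.1029] scene@.09 [ 0.4491 -0.1003]
centre [ 0.61740595 -0.06243757  0.09      ] size 0.14679266633094815 0.19334926920895312 yaw [-19.96761185 -19.6824043 ]
cap pred [ 0.64562793 -0.07261203] cap rays @.149 [ 0.64273753 -0.07387275  0.149     ] [ 0.64484303 -0.07290754  0.149     ]
dL [-0.14771906  0.09489409]
dR [-0.14923261 -0.09599798]
knob [ 0.45650838 -0.00733306  0.055     ] [-0.17005024 -0.00272955]
```

Emit:
{"fn": "move_arm", "kwargs": {
  "plan": [
    [[0,0,-0.3,0,0,0.773,1],[0,0,-0.3,0,0,0.773,1],[0,0,-0.3,0,0,0.773,1],[0,0,-0.3,0,0,0.773,1],[0,0,-0.3,0,0,0.773,1],[0,0,-0.3,0,0,0.773,1],[0,0,-0.3,0,0,0.773,1],[0,0,-0.3,0,0,0.773,1],[0,0,-0.3,0,0,0.773,1],[0,0,-0.3,0,0,0.773,1]]
  ]
}}

```text
clock: 1.1
position: [0.2795, -0.5588, 0.2912]
tool_rot: [-3.141, 0.001, -0.349]
force: [-0.2, -0.8, 0.4]
grip_width: 0.0856
finger_force: 0.0
```

```bash
cat >> h.py <<'E'
def go(x,y,z,yaw=np.radians(-19.8)):
    o=observe(); p=np.array(o['position']); M=Rm(o['tool_rot'])
    M2=Rm([np.pi,0,yaw])
    print('t',o['clock'],'p',p.round(4),'rpy',np.degrees(o['tool_rot']).round(2),'F',np.round(o['force'],1),'w',round(o['grip_width'],4))
    print('shift units',(M.T@(np.array([x,y,z])-p)/.02).round(2),'turn units',(np.degrees(R.from_matrix(M.T@M2).as_rotvec())/6).round(2))
E
python3 -c "
from h import *
go(.6445,-.073,.29)"
```

```text
t 1.1 p [ 0.2795 -0.5588  0.2912] rpy [-1.7998e+02  3.0000e-02 -2.0000e+01] F [-0.2 -0.8  0.4] w 0.0856
shift units [  8.84 -29.07   0.07] turn units [-0.    0.01 -0.03]
```

Emit:
{"fn": "move_arm", "kwargs": {
  "plan": [
    [[0.295,-0.969,0,0,0,0,1],[0.295,-0.969,0,0,0,0,1],[0.295,-0.969,0,0,0,0,1],[0.295,-0.969,0,0,0,0,1],[0.295,-0.969,0,0,0,0,1],[0.295,-0.969,0,0,0,0,1],[0.295,-0.969,0,0,0,0,1],[0.295,-0.969,0,0,0,0,1],[0.295,-0.969,0,0,0,0,1],[0.295,-0.969,0,0,0,0,1]]
  ]
}}

```text
clock: 2.1
position: [0.4011, -0.3958, 0.2911]
tool_rot: [-3.141, 0.001, -0.346]
force: [-0.1, 1.0, 0.2]
grip_width: 0.0853
finger_force: 0.0
```

Emit:
{"fn": "move_arm", "kwargs": {
  "plan": [
    [[0.295,-0.969,0,0,0,0,1],[0.295,-0.969,0,0,0,0,1],[0.295,-0.969,0,0,0,0,1],[0.295,-0.969,0,0,0,0,1],[0.295,-0.969,0,0,0,0,1],[0.295,-0.969,0,0,0,0,1],[0.295,-0.969,0,0,0,0,1],[0.295,-0.969,0,0,0,0,1],[0.295,-0.969,0,0,0,0,1],[0.295,-0.969,0,0,0,0,1]]
  ]
}}

```text
clock: 3.1
position: [0.5222, -0.2336, 0.291]
tool_rot: [-3.142, 0.001, -0.346]
force: [0.0, -0.3, -0.2]
grip_width: 0.0856
finger_force: 0.0
```

Emit:
{"fn": "move_arm", "kwargs": {
  "plan": [
    [[0.295,-0.969,0,0,0,0,1],[0.295,-0.969,0,0,0,0,1],[0.295,-0.969,0,0,0,0,1],[0.295,-0.969,0,0,0,0,1],[0.295,-0.969,0,0,0,0,1],[0.295,-0.969,0,0,0,0,1],[0.295,-0.969,0,0,0,0,1],[0.295,-0.969,0,0,0,0,1],[0.295,-0.969,0,0,0,0,1],[0,0,0,0,0,0,1]]
  ]
}}

```text
clock: 4.1
position: [0.6323, -0.0849, 0.2908]
tool_rot: [-3.14, 0.001, -0.342]
force: [-0.6, -0.0, -0.1]
grip_width: 0.0856
finger_force: 0.0
```

```bash
python3 -c "
from h import *
go(.6445,-.073,.097)"
```

```text
t 4.1 p [ 0.6323 -0.0849  0.2908] rpy [-1.7994e+02  4.0000e-02 -1.9620e+01] F [-0.6 -0.  -0.1] w 0.0856
shift units [ 0.38 -0.76  9.69] turn units [-0.01  0.01  0.03]
```

Emit:
{"fn": "move_arm", "kwargs": {
  "plan": [
    [[0.19,-0.38,0.5,0,0,0,1],[0.19,-0.38,0.5,0,0,0,1],[0,0,0.6,0,0,0,1],[0,0,0.6,0,0,0,1],[0,0,0.6,0,0,0,1],[0,0,0.6,0,0,0,1],[0,0,0.6,0,0,0,1],[0,0,0.6,0,0,0,1],[0,0,0.4,0,0,0,1],[0,0,0,0,0,0,1]]
  ]
}}

```text
clock: 5.1
position: [0.6428, -0.0764, 0.19]
tool_rot: [3.141, 0.002, -0.346]
force: [0.3, -0.0, 0.1]
grip_width: 0.0853
finger_force: 0.0
```

```bash
python3 - <<'E'
from h import *
go(.6445,-.073,.097)
o=[]
for n,(x,y) in{'scene':(224,214),'top':(274,190)}.items():
    f=grab_frame(n); c=f['color'][y-50:y+50,x-50:x+50,::-1]
    o.append(cv2.convertScaleAbs(cv2.resize(c,(400,400),interpolation=cv2.INTER_CUBIC),alpha=1.6))
cv2.imwrite('pics/pre.png',np.hstack(o))
E
```

```text
t 5.1 p [ 0.6428 -0.0764  0.19  ] rpy [ 1.7997e+02  9.0000e-02 -1.9810e+01] F [ 0.3 -0.   0.1] w 0.0853
shift units [ 0.03 -0.19  4.65] turn units [ 0.    0.02 -0.  ]
```

View pics/pre.png

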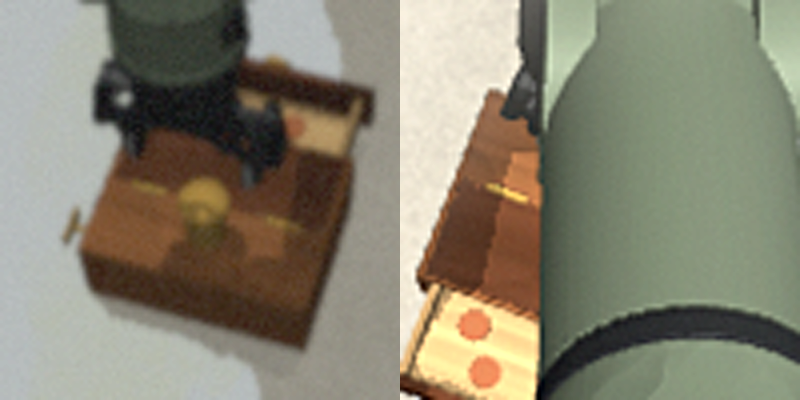

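The fingers straddle the cap in the scene crop, with tips at about (135,150) and (250,180) and the cap at (205,195). I lower over it.

Emit:
{"fn": "move_arm", "kwargs": {
  "plan": [
    [[0.02,-0.1,0.5,0,0,0,1],[0.01,-0.09,0.5,0,0,0,1],[0,0,0.6,0,0,0,1],[0,0,0.6,0,0,0,1],[0,0,0.6,0,0,0,1],[0,0,0.6,0,0,0,1],[0,0,0.5,0,0,0,1],[0,0,0.4,0,0,0,1],[0,0,0.3,0,0,0,1],[0,0,0,0,0,0,1]]
  ]
}}

```text
clock: 6.2
position: [0.6448, -0.0731, 0.0985]
tool_rot: [3.141, 0.001, -0.346]
force: [0.2, -0.4, -0.6]
grip_width: 0.0854
finger_force: 0.0
```

```bash
python3 -c "
from h import *
go(.6445,-.073,.097)"
```

```text
t 6.2 p [ 0.6448 -0.0731  0.0985] rpy [ 1.7998e+02  6.0000e-02 -1.9810e+01] F [ 0.2 -0.4 -0.6] w 0.0854
shift units [-0.02  0.    0.07] turn units [ 0.    0.01 -0.  ]
```

Emit:
{"fn": "move_arm", "kwargs": {
  "plan": [
    [[0,0,0,0,0,0,-1],[0,0,0,0,0,0,-1],[0,0,0,0,0,0,-1],[0,0,0,0,0,0,-1],[0,0,0,0,0,0,-1],[0,0,0,0,0,0,-1],[0,0,0,0,0,0,-1],[0,0,0,0,0,0,-1],[0,0,0,0,0,0,-1],[0,0,0,0,0,0,-1]]
  ],
  "grip_force": 50
}}

```text
clock: 7.2
position: [0.6454, -0.0731, 0.0999]
tool_rot: [-3.141, -0.001, -0.346]
force: [-2.0, -0.5, 5.2]
grip_width: 0.0366
finger_force: 48.6
```

Emit:
{"fn": "move_arm", "kwargs": {
  "plan": [
    [[0,0,-0.15,0,0,0,-1],[0,0,-0.2,0,0,0,-1],[0,0,-0.2,0,0,0,-1],[0,0,-0.2,0,0,0,-1],[0,0,-0.2,0,0,0,-1],[0,0,-0.2,0,0,0,-1],[0,0,-0.15,0,0,0,-1],[0,0,0,0,0,0,-1],[0,0,0,0,0,0,-1],[0,0,0,0,0,0,-1]]
  ]
}}

```text
clock: 8.2
position: [0.6453, -0.0731, 0.1254]
tool_rot: [-3.141, -0.0, -0.346]
force: [1.5, -0.8, 1.3]
grip_width: 0.0366
finger_force: 51.2
```

```bash
python3 - <<'E'
from h import *
go(.6445,-.073,.125)
o=[]
for n,(x,y) in{'scene':(224,214),'top':(274,190)}.items():
    f=grab_frame(n); c=f['color'][y-50:y+50,x-50:x+50,::-1]
    o.append(cv2.convertScaleAbs(cv2.resize(c,(400,400),interpolation=cv2.INTER_CUBIC),alpha=1.6))
cv2.imwrite('pics/lift.png',np.hstack(o))
E
```

```text
t 8.2 p [ 0.6453 -0.0731  0.1254] rpy [-1.7999e+02 -1.0000e-02 -1.9810e+01] F [ 1.5 -0.8  1.3] w 0.0366
shift units [-0.04  0.01  0.02] turn units [-0. -0. -0.]
```

View pics/lift.png

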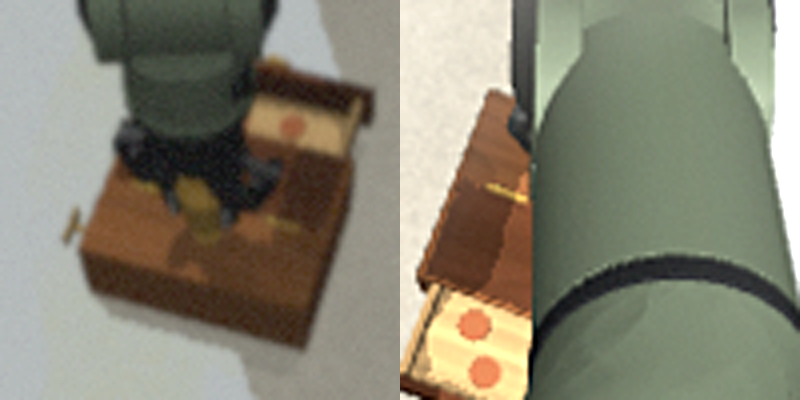

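The scene crop shows the cap held between the fingers, apparently raised. I release it, rise and check.

Emit:
{"fn": "move_arm", "kwargs": {
  "plan": [
    [[0,0,0,0,0,0,1],[0,0,0,0,0,0,1],[0,0,0,0,0,0,1],[0,0,0,0,0,0,1],[0,0,0,0,0,0,1],[0,0,0,0,0,0,1],[0,0,0,0,0,0,1],[0,0,0,0,0,0,1],[0,0,-0.3,0,0,0,1],[0,0,-0.5,0,0,0,1]]
  ]
}}

```text
clock: 9.3
position: [0.6449, -0.0731, 0.1415]
tool_rot: [3.141, 0.001, -0.346]
force: [0.4, 0.5, 1.0]
grip_width: 0.0856
finger_force: 0.0
```

Emit:
{"fn": "move_arm", "kwargs": {
  "plan": [
    [[0,0,-0.5,0,0,0,1],[0,0,-0.8,0,0,0,1],[0,0,-0.8,0,0,0,1],[0,0,-0.8,0,0,0,1],[0,0,-0.8,0,0,0,1],[0,0,-0.5,0,0,0,1],[-0.8,0,0,0,0,0,0],[-1,0,0,0,0,0,-1],[-1,0,0,0,0,0,-1],[-1,0,0,0,0,0,-1]]
  ]
}}

```text
clock: 10.3
position: [0.5729, -0.0471, 0.2257]
tool_rot: [-3.141, -0.0, -0.346]
force: [0.1, 0.5, -0.1]
grip_width: 0.028
finger_force: 0.0
```

```bash
python3 - <<'E'
from h import *
c=np.array([.6174,-.0624]);ux=np.array([np.cos(np.radians(-19.8)),np.sin(np.radians(-19.8))])
t=c-ux*.21; print(t)
go(*t,.205)
o=[]
for n,(x,y) in{'scene':(224,204),'top':(264,210)}.items():
    f=grab_frame(n); c=f['color'][y-50:y+50,x-50:x+50,::-1]
    o.append(cv2.convertScaleAbs(cv2.resize(c,(400,400),interpolation=cv2.INTER_CUBIC),alpha=1.6))
    if n=='scene':
        hsv=cv2.cvtColor(f['color'],cv2.COLOR_RGB2HSV);m=cv2.inRange(hsv,(19,110,60),(32,255,255));m[:165]=0;m[260:]=0;m[:,:170]=0;m[:,275:]=0
        k,l,st,ce=cv2.connectedComponentsWithStats(m);print([(st[i].tolist(),ce[i].round(1).tolist()) for i in range(1,k) if st[i,4]>30])
        for z in(.149,.175):print(z,proj(f,[.6445,-.073,z]))
cv2.imwrite('pics/rel.png',np.hstack(o))
E
```

```text
[0.41981504 0.00873496]
t 10.3 p [ 0.5729 -0.0471  0.2257] rpy [-1.7999e+02 -1.0000e-02 -1.9810e+01] F [ 0.1  0.5 -0.1] w 0.028
shift units [-8.15 -0.03  1.03] turn units [-0. -0. -0.]
[([218, 205, 13, 12, 115], [224.0, 210.6])]
0.149 [224.43112567 213.5824915 ]
0.175 [223.99601163 209.70857212]
```

View pics/rel.png

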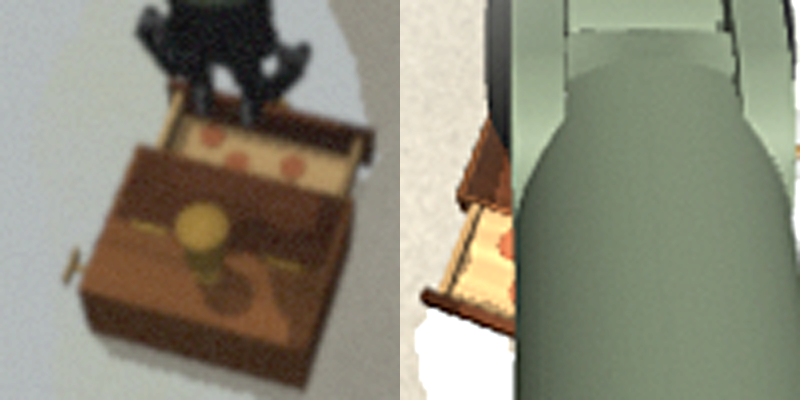

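The cap's mask centroid rose from row 214.4 to 210.6, about 25 mm, so it stays up and the pin is clear. Next I go round in front of the knob.

Emit:
{"fn": "move_arm", "kwargs": {
  "plan": [
    [[-1,0,0,0,0,0,-1],[-1,0,0,0,0,0,-1],[-1,0,0,0,0,0,-1],[-1,0,0,0,0,0,-1],[-1,0,0,0,0,0,-1],[-1,0,0,0,0,0,-1],[-1,0,0,0,0,0,-1],[-0.6,0,0,0,0,0,-1],[0,0,0,0,0,0,-1],[0,0,0.5,0,0,0,-1]]
  ]
}}

```text
clock: 11.4
position: [0.4321, 0.0041, 0.216]
tool_rot: [-3.14, -0.003, -0.346]
force: [0.9, -0.0, -0.6]
grip_width: 0.0002
finger_force: 0.0
```

```bash
python3 - <<'E'
from h import *
c=np.array([.6174,-.0624]);ux=np.array([np.cos(np.radians(-19.8)),np.sin(np.radians(-19.8))])
go(*(c-ux*.2),.042)
E
```

```text
t 11.4 p [0.4321 0.0041 0.216 ] rpy [-1.7993e+02 -1.5000e-01 -1.9810e+01] F [ 0.9 -0.  -0.6] w 0.0002
shift units [-0.18  0.    8.7 ] turn units [-0.01 -0.03 -0.  ]
```

Emit:
{"fn": "move_arm", "kwargs": {
  "plan": [
    [[-0.1,0,0.8,0,0,0,-1],[0,0,1,0,0,0,-1],[0,0,1,0,0,0,-1],[0,0,1,0,0,0,-1],[0,0,1,0,0,0,-1],[0,0,1,0,0,0,-1],[0,0,1,0,0,0,-1],[0,0,0.9,0,0,0,-1],[0,0,0.5,0,0,0,-1],[0,0,0,0,0,0,-1]]
  ]
}}

```text
clock: 12.4
position: [0.4284, 0.0046, 0.0499]
tool_rot: [3.141, 0.002, -0.346]
force: [-0.6, 0.4, 0.5]
grip_width: -0.0002
finger_force: 0.0
```

```bash
python3 - <<'E'
from h import *
c=np.array([.6174,-.0624]);ux=np.array([np.cos(np.radians(-19.8)),np.sin(np.radians(-19.8))])
go(*(c-ux*.114),.042)
o=[]
for n,(x,y) in{'scene':(224,204),'top':(264,230)}.items():
    f=grab_frame(n); c=f['color'][y-50:y+50,x-50:x+50,::-1]
    o.append(cv2.convertScaleAbs(cv2.resize(c,(400,400),interpolation=cv2.INTER_CUBIC),alpha=1.6))
cv2.imwrite('pics/prepush.png',np.hstack(o))
E
```

```text
t 12.4 p [0.4284 0.0046 0.0499] rpy [ 1.7994e+02  1.2000e-01 -1.9820e+01] F [-0.6  0.4  0.5] w -0.0002
shift units [ 4.33 -0.05  0.39] turn units [ 0.01  0.02 -0.  ]
```

View pics/prepush.png

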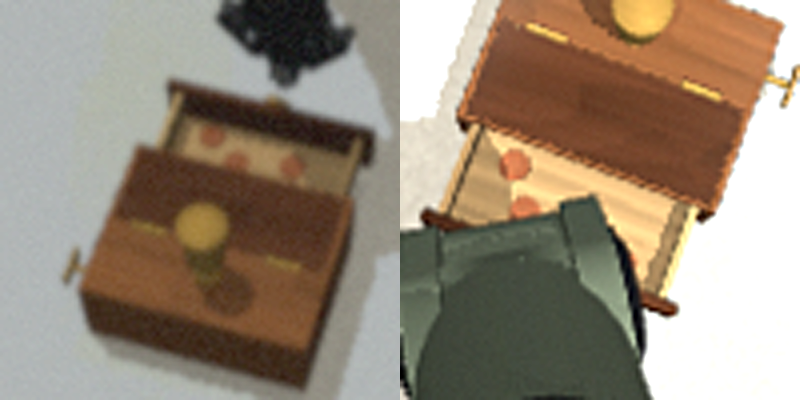

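The fingers stand in front of the knob, at (275,100) in the scene crop. I push.

Emit:
{"fn": "move_arm", "kwargs": {
  "plan": [
    [[0.4,0,0.2,0,0,0,-1],[0.4,0,0.1,0,0,0,-1],[0.4,0,0,0,0,0,-1],[0.4,0,0,0,0,0,-1],[0.4,0,0,0,0,0,-1],[0.4,0,0,0,0,0,-1],[0.4,0,0,0,0,0,-1],[0.4,0,0,0,0,0,-1],[0.3,0,0,0,0,0,-1],[0,0,0,0,0,0,-1]]
  ]
}}

```text
clock: 13.5
position: [0.4955, -0.0193, 0.0453]
tool_rot: [-3.141, -0.001, -0.346]
force: [-1.1, -0.3, 0.3]
grip_width: -0.0
finger_force: 0.0
```

```bash
cat >push.py <<'E'
from h import *
c=np.array([.6174,-.0624]);a=np.radians(-19.8);ux=np.array([np.cos(a),np.sin(a)]);uy=np.array([-ux[1],ux[0]])
o=observe();d=o['position'][:2]-c;print('box xy',d@ux,d@uy,o['position'][2],'Fx box',o['force'][:2]@ux,o['force'],np.degrees(o['tool_rot']))
E
python3 push.py
```

```text
box xy -0.1293005943065018 -0.0007160546374474011 0.045316208061846 Fx box -0.9598255221236434 [-1.1442285  -0.34468261  0.28329616] [-1.79989456e+02 -4.42118539e-02 -1.98405804e+01]
```

Emit:
{"fn": "move_arm", "kwargs": {
  "plan": [
    [[0.15,0,0,0,0,0,-1],[0.15,0,0,0,0,0,-1],[0.15,0,0,0,0,0,-1],[0.1,0,0,0,0,0,-1],[0.1,0,0,0,0,0,-1],[0.1,0,0,0,0,0,-1],[0,0,0,0,0,0,-1],[0,0,0,0,0,0,-1],[0,0,0,0,0,0,-1],[0,0,0,0,0,0,-1]]
  ]
}}

```text
clock: 14.5
position: [0.5088, -0.024, 0.0454]
tool_rot: [-3.141, -0.0, -0.346]
force: [-0.2, -0.8, -0.1]
grip_width: 0.0004
finger_force: 0.0
```

```bash
python3 push.py
```

```text
box xy -0.11516278046310312 -0.0006130508351921207 0.04535057722169268 Fx box 0.11206478179635299 [-0.1623794  -0.78185648 -0.07389628] [-1.79994238e+02 -1.46139316e-02 -1.98076831e+01]
```

Emit:
{"fn": "move_arm", "kwargs": {
  "plan": [
    [[0.05,0,0,0,0,0,-1],[0.05,0,0,0,0,0,-1],[0.05,0,0,0,0,0,-1],[0.05,0,0,0,0,0,-1],[0.05,0,0,0,0,0,-1],[0,0,0,0,0,0,-1],[0,0,0,0,0,0,-1],[0,0,0,0,0,0,-1],[0,0,0,0,0,0,-1],[0,0,0,0,0,0,-1]]
  ]
}}

```text
clock: 15.5
position: [0.5091, -0.0242, 0.0449]
tool_rot: [3.14, 0.008, -0.344]
force: [-28.4, 11.1, 22.9]
grip_width: 0.0001
finger_force: 15.0
```

```bash
python3 push.py
```

```text
box xy -0.11485780679055975 -0.0007416544235059538 0.04491456518854624 Fx box -30.467788747751595 [-28.39193815  11.08337723  22.92293609] [179.8898385    0.47641402 -19.72690313]
```

The drawer met a hard stop at -0.115 with the finger half-width at 11 mm, so it is home. I back off and rise.

Emit:
{"fn": "move_arm", "kwargs": {
  "plan": [
    [[-0.5,0,0,0,0,0,-1],[-1,0,0,0,0,0,-1],[-0.8,0,-0.3,0,0,0,-1],[0,0,-0.8,0,0,0,-1],[0,0,-1,0,0,0,-1],[0,0,-1,0,0,0,-1],[0,0,-1,0,0,0,-1],[0,0,-1,0,0,0,-1],[0,0,-1,0,0,0,-1],[0,0,-1,0,0,0,-1]]
  ]
}}

```text
clock: 16.5
position: [0.4701, -0.0101, 0.1882]
tool_rot: [-3.141, -0.0, -0.346]
force: [-0.9, 0.3, -0.1]
grip_width: -0.0001
finger_force: 0.0
```

Emit:
{"fn": "move_arm", "kwargs": {
  "plan": [
    [[0,0,-1,0,0,0,-1],[0,0,-0.5,0,0,0,-1],[0,0,0,0,0,0,-1],[0.5,0,0,0,0,0,-1],[0.5,0,0,0,0,0,-1],[0,0,0,0,0,0,-1],[0,0,0,0,0,0,-1],[0,0,0,0,0,0,-1],[0,0,0,0,0,0,-1],[0,0,0,0,0,0,-1]]
  ]
}}

```text
clock: 17.5
position: [0.4888, -0.0168, 0.2173]
tool_rot: [-3.142, 0.0, -0.346]
force: [-0.6, 0.5, -0.6]
grip_width: -0.0003
finger_force: 0.0
```

```bash
python3 - <<'E'
from h import *
go(.6449,-.073,.21)
o=[]
for n,(x,y) in{'scene':(224,204),'top':(264,200)}.items():
    f=grab_frame(n); c=f['color'][y-50:y+50,x-50:x+50,::-1]
    o.append(cv2.convertScaleAbs(cv2.resize(c,(400,400),interpolation=cv2.INTER_CUBIC),alpha=1.6))
    if n=='scene':
        hsv=cv2.cvtColor(f['color'],cv2.COLOR_RGB2HSV);m=cv2.inRange(hsv,(19,110,60),(32,255,255));m[:165]=0;m[260:]=0;m[:,:170]=0;m[:,275:]=0
        k,l,st,ce=cv2.connectedComponentsWithStats(m);print([(st[i].tolist(),ce[i].round(1).tolist()) for i in range(1,k) if st[i,4]>30])
cv2.imwrite('pics/home.png',np.hstack(o))
E
```

```text
t 17.5 p [ 0.4888 -0.0168  0.2173] rpy [-180.     0.   -19.8] F [-0.6  0.5 -0.6] w -0.0003
shift units [8.29 0.   0.37] turn units [-0.  0.  0.]
[([218, 205, 12, 12, 120], [223.9, 210.5])]
```

View pics/home.png

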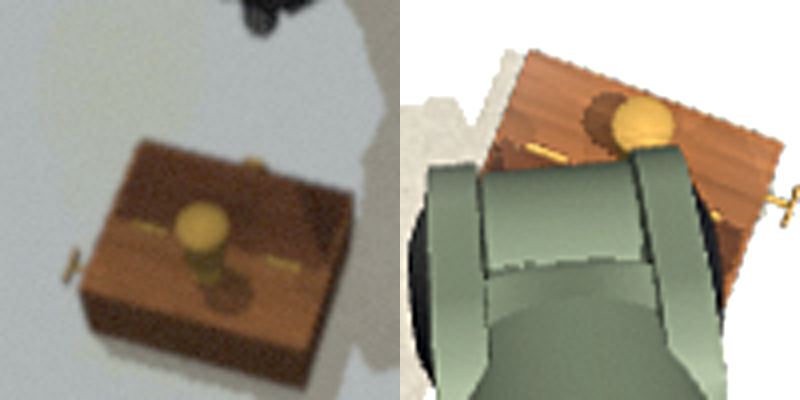

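The drawer is closed, with the knob just showing at (255,160) in the scene crop, and the cap is still up with its centroid row at 210.5. Next I move over the cap and press it.

Emit:
{"fn": "move_arm", "kwargs": {
  "plan": [
    [[0.9,0,0,0,0,0,-1],[1,0,0,0,0,0,-1],[1,0,0,0,0,0,-1],[1,0,0,0,0,0,-1],[1,0,0,0,0,0,-1],[1,0,0,0,0,0,-1],[1,0,0,0,0,0,-1],[0.9,0,0,0,0,0,-1],[0.5,0,0,0,0,0,-1],[0,0,0,0,0,0,-1]]
  ]
}}

```text
clock: 18.6
position: [0.6456, -0.0734, 0.2169]
tool_rot: [3.141, 0.0, -0.346]
force: [-0.2, 1.6, 0.3]
grip_width: -0.0
finger_force: 0.0
```

Emit:
{"fn": "move_arm", "kwargs": {
  "plan": [
    [[0,0,0.3,0,0,0,-1],[0,0,0.3,0,0,0,-1],[0,0,0.3,0,0,0,-1],[0,0,0.3,0,0,0,-1],[0,0,0.3,0,0,0,-1],[0,0,0.3,0,0,0,-1],[0,0,0.3,0,0,0,-1],[0,0,0.2,0,0,0,-1],[0,0,0,0,0,0,-1],[0,0,0,0,0,0,-1]]
  ]
}}

```text
clock: 19.6
position: [0.6452, -0.0731, 0.1713]
tool_rot: [-3.142, 0.0, -0.346]
force: [-0.1, 0.4, 0.1]
grip_width: -0.0
finger_force: 0.0
```

```bash
python3 -c "
from h import *
go(.6449,-.073,.151)"
```

```text
t 19.6 p [ 0.6452 -0.0731  0.1713] rpy [-180.      0.    -19.81] F [-0.1  0.4  0.1] w -0.0
shift units [-0.01 -0.    1.02] turn units [-0.  0. -0.]
```

Emit:
{"fn": "move_arm", "kwargs": {
  "plan": [
    [[0,0,0.2,0,0,0,-1],[0,0,0.2,0,0,0,-1],[0,0,0.15,0,0,0,-1],[0,0,0.15,0,0,0,-1],[0,0,0.1,0,0,0,-1],[0,0,0.1,0,0,0,-1],[0,0,0.1,0,0,0,-1],[0,0,0,0,0,0,-1],[0,0,0,0,0,0,-1],[0,0,0,0,0,0,-1]]
  ]
}}

```text
clock: 20.6
position: [0.6449, -0.073, 0.1511]
tool_rot: [3.141, 0.001, -0.346]
force: [-0.5, -1.1, 0.4]
grip_width: 0.0002
finger_force: 0.0
```

Emit:
{"fn": "move_arm", "kwargs": {
  "plan": [
    [[0,0,0.05,0,0,0,-1],[0,0,0.05,0,0,0,-1],[0,0,0,0,0,0,-1],[0,0,0,0,0,0,-1],[0,0,0,0,0,0,-1],[0,0,0,0,0,0,-1],[0,0,0,0,0,0,-1],[0,0,0,0,0,0,-1],[0,0,0,0,0,0,-1],[0,0,0,0,0,0,-1]]
  ]
}}

```text
clock: 21.6
position: [0.6453, -0.0731, 0.1506]
tool_rot: [-3.141, -0.001, -0.346]
force: [-6.0, 0.5, 19.4]
grip_width: -0.0004
finger_force: 9.9
```

The cap met its stop at 0.151 m with 19 N, so it is seated. I retreat and check.

Emit:
{"fn": "move_arm", "kwargs": {
  "plan": [
    [[0,0,-0.5,0,0,0,-1],[0,0,-1,0,0,0,-1],[0,0,-1,0,0,0,-1],[0,0,-1,0,0,0,-1],[-1,0,-0.5,0,0,0,-1],[-1,0,0,0,0,0,-1],[-1,0,0,0,0,0,-1],[-1,0,0,0,0,0,-1],[-1,0,0,0,0,0,-1],[-1,0,0,0,0,0,-1]]
  ]
}}

```text
clock: 22.6
position: [0.5314, -0.0322, 0.2295]
tool_rot: [-3.142, -0.0, -0.346]
force: [0.9, -1.0, -0.9]
grip_width: -0.0003
finger_force: 0.0
```

Emit:
{"fn": "move_arm", "kwargs": {
  "plan": [
    [[-0.5,0,0,0,0,0,-1],[-0.5,0,0,0,0,0,-1],[0,0,0,0,0,0,-1],[0,0,0,0,0,0,-1],[0,0,0,0,0,0,-1],[0,0,0,0,0,0,-1],[0,0,0,0,0,0,-1],[0,0,0,0,0,0,-1],[0,0,0,0,0,0,-1],[0,0,0,0,0,0,-1]]
  ]
}}

```text
clock: 23.6
position: [0.5135, -0.0257, 0.2293]
tool_rot: [3.142, 0.0, -0.346]
force: [-0.1, 0.6, -0.7]
grip_width: 0.0001
finger_force: 0.0
```

```bash
python3 - <<'E'
from h import *
f=grab_frame('scene')
hsv=cv2.cvtColor(f['color'],cv2.COLOR_RGB2HSV);m=cv2.inRange(hsv,(19,110,60),(32,255,255));m[:165]=0;m[260:]=0;m[:,:170]=0;m[:,275:]=0
k,l,st,ce=cv2.connectedComponentsWithStats(m);print([(st[i].tolist(),ce[i].round(1).tolist()) for i in range(1,k) if st[i,4]>30])
cv2.imwrite('pics/end.png',cv2.convertScaleAbs(cv2.resize(f['color'][130:280,100:400,::-1],(800,400),interpolation=cv2.INTER_CUBIC),alpha=1.5))
E
```

```text
[([219, 209, 12, 12, 115], [224.4, 214.3])]
```

View pics/end.png

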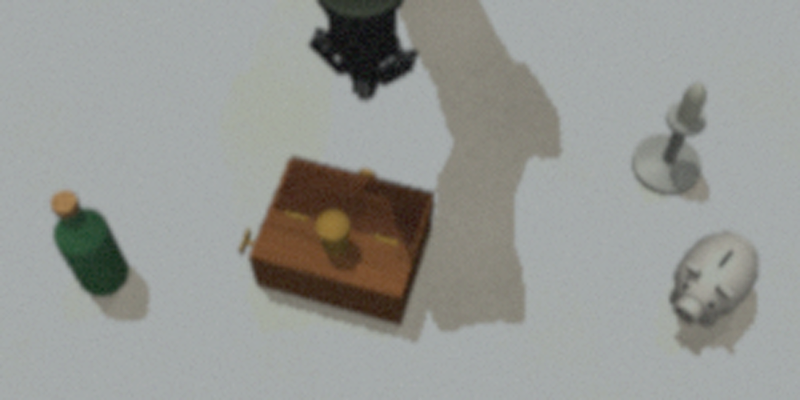

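The cap's centroid is back at its seated place (224.4, 214.3), the drawer is home, the bystanders are standing, and the arm is clear.

```bash
python3 -c "
from h import *
print(job_done())"
```

```text
the job is handed in; nothing more can be done
None
```

The job is handed in at about 24 s: I pulled the cap up, pushed the drawer home with it up, and pressed the cap back down to lock it, with the piggy bank, bottle and lamp not touched.

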